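# Slide the timer home between mortar and pot

## Task

Put away the kitchen timer that stands in front of the gap between the marble mortar and the blue pot: push it across the worktop with the fingertips, through that narrow gap and on until it stands against the back board of the dark wooden bay behind them. Do not lift or tip it at any time, and leave the cookie cutters and the cinnamon sticks where they are.

Things in the scene. Friction and masses are not known exactly. Their poses are not given: they have to be found in the camera images.
- timer: round wind-up kitchen timer, loose, about 0.12 kg, standing on the worktop: green and cream drum 65 mm in diameter up to 21 mm high, cream dial 64 mm in diameter above it to 32 mm, knob 30 mm wide on top to 50 mm; dial and knob do not turn. Origin: centre of its underside, z up; its yaw does not matter. (A second timer at the table's far left end has no part in this.)
- mortar: white marble mortar, fixed: round, 100 mm outer diameter, 38 mm high, with a short pestle reaching 48 mm high. Origin: centre of its underside. It stands on either side of the gap (varies), the pot on the other; the free gap between them, on the line joining their centres, is 73 to 77 mm.
- pot: small blue lidded casserole, fixed: round, 100 mm outer diameter, 40 mm high, brass knob to 51 mm. Two small loop ears, 19 to 27 mm high, stick out to 61 mm from its centre along its own +x and -x (roughly along the passage, not into the gap). Origin: centre of its underside.
- bay: three-sided bay of dark wood, fixed, no floor. Origin: on the worktop, middle of the back board's inner face. Mouth faces its -x; the gap's middle lies about 140 mm out along -x, within 2 mm of its x axis. Back board 14 mm thick, 34 mm high; side walls 26 mm high, 110 mm apart inside, reaching 56 mm out. Timer home: its centre at x = -32.5 mm here, between the side walls.
- round: bystander, loose: round tin cookie cutter, 56 mm diameter, 26 mm high. Origin: centre of its underside.
- star: bystander, loose: star-shaped tin cookie cutter, about 55 mm across, 22 mm high. Origin: centre of its underside.
- sticks: bystander, loose: bundle of cinnamon sticks tied with twine, 39 x 101 x 25 mm, long along its y. Origin: centre of its underside.
There are look-alikes about, which are no part of the job. What is meant by the timer is not red, and is the smaller of those in its own colour.

How it is judged:
By the outcome, as a careful person would: the job done as asked, in the order asked, and still so for the second after the job is handed in, with the robot touching nothing.
It also fails if it takes over 48 s, if anything falls off the work surface, if the arm or the gripper's body presses on something with over 40 N, if the wrist force passes 120 N, or if a joint passes its speed limit or range.

## Robot

A 7-joint arm with a two-finger parallel gripper is mounted at the origin on a cart in front of the work surface, level with it; the furniture and walls round the work are solid. World frame = base frame: x ahead of the robot, y to its left, z up, the work surface at z = 0. Lengths are in m, angles in rad, forces in N, time in s.
With the tool pointing down it reaches from about 0.425 to 0.875 m from the base axis. Payload 9.9 kg.
Tool frame: the origin (TCP) lies at the very end of the fingers, on their centre line; the grasp point (between the pads) lies 19 mm behind it; z points along the fingers, y is the line along which they close (so a half turn about z gives the same grasp; the last joint's range is limited). The gripper opens to 85 mm and grips with 20 to 120 N. Pads are 22 mm wide; open, the fingers measure 114 mm over their backs; the gripper's body (76 mm by 85 mm) begins 54 mm behind the grasp point. The pads swing forward as they close: fully open they stand 13 mm farther back than shut.
Start: joints at [-1.271, 0.576, 0.025, 1.437, -0.015, 1.129, -0.057], TCP at [0.253, 0.626, 0.231] pointing down, gripper open.
Joint ranges: [-2.76, 2.76], [-0.34, 2.15], [-1.52, 1.57], [0.19, 2.46], [-1.09, 4.23], [0.17, 1.99], [-2.82, 2.82]. Speed limits (rad/s): [2.22, 2.22, 3.01, 3.01, 3.14, 3.14, 3.14].

## Interface

Orientations are given as a unit quaternion [w, x, y, z].
In Python, from workcell import get_obs, optics, manip gives the robot as it stands. The module is installed in compiled form; this text tells all that it offers.
- The arm moves only by the tool step_arm, never from a script. Its argument "rows" is a list of rows, each a list of 7 numbers: the turn, a rotation vector about the tool's x, y, z in degrees, then the shift along the tool's x, y, z in units of 50 mm (1.0 is 50 mm), then the finger opening in mm, from 0 to 85.4. In form: [[rx, ry, rz, dx, dy, dz, claw], ...]. A call has 1 to 10 rows; each row shifts and turns the commanded pose from where the row before left it, along the tool's axes as they then stand; what a row does not reach is not made up. A row lasts 1/8 s, in which the tool goes at most 62.5 mm and 10.7 degrees, less where a joint would pass 70% of its speed; a pose out of reach is approached as far as the arm can. A call is refused whole if a number of a shift passes 1 or a number of a turn 10.7, either way. A call with a gripper value outside its range is refused whole. The fingers move at their own pace and stop on an object; "squeeze" is the grip in N (left out, the last holds). Time passes only in rows, so rows that do not move let the fingers close. It gives the time, the measured TCP pose, the force, the opening and the grip force at its end, in the units of the state.
- get_obs(): the state, without advancing time (a new reading comes with each control period).
- optics.snapshot(name): name is "scene" or "top"; returns a dict with "img" (400x640x3 uint8, blue, green, red), "z_map" (400x640 float32, m along the optical axis (not along the pixel's ray), 0 where there is no reading), "camera_matrix" (3x3 intrinsics, pixels), "position" and "attitude" of the camera in the world. Camera axes: x right, y down, z forward; pixel columns grow to the right and rows downward; lengths in m; the calibration is good to about 2 mm. A picture is of the moment at which its call begins.
- manip.hand_in(): hands the job in; it is judged then, once.
The state is a dict: "time": time; "joint_positions": joint angles; "qvel": joint speeds; "joint_efforts": joint torques, N m; "position": TCP position; "ee_rot": TCP orientation; "ft_force": force on the tool from outside, world axes, zero at the start; "ft_torque": the same for the moment, N m; "grip_width": finger opening in m; "grasp_force": force on a finger pad.
Only numpy, scipy, OpenCV 4.12 (cv2) and the standard library are available. Lean on these libraries where they do the work, as an engineer would, in place of code of your own. Each camera call takes 0.05 s, during which the arm holds its last target. There are 200 camera calls.

## Working session

There is one attempt and no reset: what is moved stays moved. The work goes in short steps, Python scripts to look and compute and a tool call to move; the robot and the scene stay as the last step left them, time stands still between calls to the robot, and variables do not carry over. Pictures are saved under pics/ and viewed, at most 10 in all, crops included, and the job is handed in when it is done.

Besides the shell and the picture viewer there is one more tool, called after "Call:" as name([rows], argument=value, ...), one row to a line, values as JSON. step_arm: Moves the arm, as the interface text tells. Its arguments: {"type":"object","properties":{"rows":{"type":"array"},"squeeze":{"type":"number"}},"required":["rows"]}

```bash
mkdir -p pics; cat > h.py <<'E'
import numpy as np,cv2
from scipy.spatial.transform import Rotation as R
from workcell import get_obs,optics,manip
def snap(n):
    s=optics.snapshot(n); 
    q=np.array(s["attitude"],float)
    s["R"]=q if q.shape==(3,3) else R.from_quat(q[[1,2,3,0]]).as_matrix()
    return s
def pts(s):
    K=np.array(s["camera_matrix"]);z=s["z_map"]
    v,u=np.mgrid[:z.shape[0],:z.shape[1]]
    c=np.stack([(u-K[0,2])/K[0,0]*z,(v-K[1,2])/K[1,1]*z,z],-1)
    return c@s["R"].T+np.array(s["position"])
E
python3 - <<'E'
from h import *
for n in("scene","top"):
    s=snap(n);cv2.imwrite(f"pics/{n}0.png",s["img"]);np.savez(f"{n}0.npz",img=s["img"],P=pts(s),z=s["z_map"])
    print(n,s["position"],s["attitude"],s["camera_matrix"])
print(get_obs())
E
```

```text
scene [-0.17408793  1.11302764  0.75372974] [ 0.15199605 -0.27847486  0.83072174 -0.4574389 ] [[457.40406458   0.         313.09484637]
 [  0.         457.40406458 201.50552974]
 [  0.           0.           1.        ]]
top [0.36283652 0.21847803 0.93617429] [-0.06135903  0.70941896 -0.70119036  0.03594283] [[363.19643728   0.         321.80905519]
 [  0.         363.19643728 204.03994321]
 [  0.           0.           1.        ]]
{'time': 0.1, 'joint_positions': array([-1.27077693,  0.5764323 ,  0.02485556,  1.43781353, -0.0150056 ,
        1.12901094, -0.05648405]), 'qvel': array([ 1.53567796e-04, -5.02134839e-04,  5.76991163e-04, -2.31318095e-03,
       -1.04698471e-03, -7.82062280e-05,  3.83409891e-04]), 'joint_efforts': array([ 5.11116756e-03, -7.67295170e+01,  2.25824833e+00, -2.86603063e+01,
        1.60695385e-02,  8.61663750e-03, -2.05610019e-05]), 'position': array([0.25260824, 0.62551472, 0.23054335]), 'ee_rot': array([-1.04365751e-04,  1.90714535e-01,  9.81645261e-01, -7.32305932e-04]), 'ft_force': array([0.40918962, 0.13417215, 0.01337505]), 'ft_torque': array([-0.01972057,  0.02162812,  0.01093905]), 'grasp_force': 0.0, 'grip_width': 0.08562211622883734}
```

View pics/top0.png

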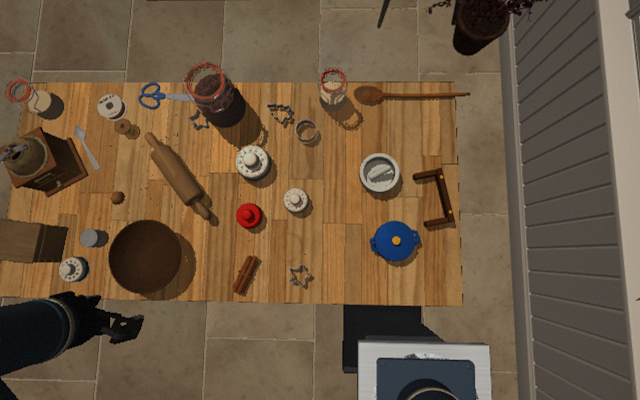

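View pics/scene0.png

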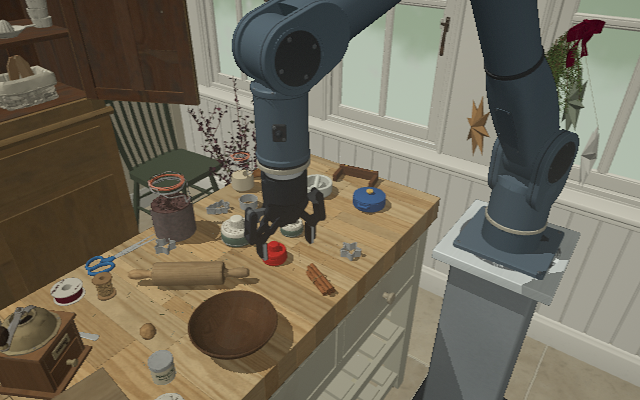

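```bash
cat > m.py <<'E'
from h import *
def circ(xy):
    A=np.c_[2*xy,np.ones(len(xy))];b=(xy**2).sum(1);c=np.linalg.lstsq(A,b,rcond=None)[0]
    return c[:2],np.sqrt(c[2]+c[:2]@c[:2])
def disc(P,z0,box,h0,h1):
    u0,v0,u1,v1=box;Q=P[v0:v1,u0:u1]
    m=((Q[...,2]-z0>h0)&(Q[...,2]-z0<h1)).astype(np.uint8)
    q=Q[m>0][:,:2]
    if len(q)<5:return None
    c,r=cv2.minEnclosingCircle(q.astype(np.float32)); hull=cv2.convexHull(q.astype(np.float32))[:,0]
    return np.round(c,4),round(r,4),[np.round(x,4) for x in circ(hull.astype(float))],len(q)
E
python3 - <<'E'
from m import *
d=np.load("top0.npz");P=d["P"];img=d["img"]
z0=np.median(P[225:245,290:340,2]);print("z0",z0)
B=dict(timer=(278,184,314,218),big=(230,140,276,184),red=(232,200,266,232),mortar=(354,148,406,196),pot=(364,216,426,268),star=(286,260,318,292),sticks=(228,250,264,298),round=(294,116,322,146))
for k,b in B.items():
    u0,v0,u1,v1=b;Z=P[v0:v1,u0:u1,2]-z0
    print(k,"zmax",Z.max().round(3),"all",disc(P,z0,b,.010,.1))
print("timer dial",disc(P,z0,B["timer"],.026,.06),"knob",disc(P,z0,B["timer"],.042,.06))
print("mortar top",disc(P,z0,B["mortar"],.031,.06));print("pot top",disc(P,z0,B["pot"],.033,.06))
# bay
Q=P[160:236,406:462];m=(Q[...,2]-z0>.015)&(Q[...,2]-z0<.06)
mb=(Q[...,2]-z0>.030)&m
q=Q[m][:,:2].astype(np.float32);r=cv2.minAreaRect(q);print("bay rect",r,cv2.boxPoints(r));
r=cv2.minAreaRect(Q[mb][:,:2].astype(np.float32));print("back",cv2.boxPoints(r))
cv2.imwrite("pics/crop.png",cv2.resize(img[130:280,225:465],None,fx=3.3,fy=3.3,interpolation=cv2.INTER_CUBIC))
E
```

```text
z0 0.0001243036174957135
timer zmax 0.936 all (array([0.4977, 0.3202]), 0.0324, [array([0.4977, 0.32  ]), np.float64(0.0316)], 515)
big zmax 0.936 all (array([0.5935, 0.432 ]), 0.0445, [array([0.5933, 0.4321]), np.float64(0.0435)], 997)
red zmax 0.936 all (array([0.4583, 0.4392]), 0.0327, [array([0.4579, 0.439 ]), np.float64(0.0315)], 520)
mortar zmax 0.936 all (array([0.5689, 0.1095]), 0.0503, [array([0.5686, 0.1098]), np.float64(0.0495)], 1061)
pot zmax 0.936 all (array([0.411 , 0.0616]), 0.0763, [array([0.406 , 0.0583]), np.float64(0.0615)], 1428)
star zmax 0.936 all (array([0.3112, 0.3087]), 0.0286, [array([0.311 , 0.3086]), np.float64(0.0277)], 77)
sticks zmax 0.936 all (array([0.3103, 0.444 ]), 0.0508, [array([0.3101, 0.4431]), np.float64(0.0446)], 463)
round zmax 0.936 all (array([0.6847, 0.2987]), 0.0283, [array([0.6844, 0.2985]), np.float64(0.0274)], 113)
timer dial (array([0.4986, 0.3203]), 0.0314, [array([0.4983, 0.3202]), np.float64(0.0308)], 472) knob (array([0.4981, 0.3203]), 0.0135, [array([0.4984, 0.3205]), np.float64(0.0129)], 92)
mortar top (array([0.569 , 0.1094]), 0.0502, [array([0.5687, 0.1097]), np.float64(0.0494)], 589)
pot top (array([0.3985, 0.0718]), 0.0488, [array([0.3983, 0.072 ]), np.float64(0.0481)], 1209)
bay rect ((0.49554377794265747, -0.0020855143666267395), (0.1535484343767166, 0.1250041127204895), 11.858861923217773) [[ 0.4075639   0.04330532]
 [ 0.43325242 -0.0790308 ]
 [ 0.58352363 -0.04747635]
 [ 0.5578351   0.07485977]]
back [[ 0.40935984  0.04368243]
 [ 0.4350484  -0.07865369]
 [ 0.58352363 -0.04747636]
 [ 0.5578351   0.07485976]]
```

View pics/crop.png

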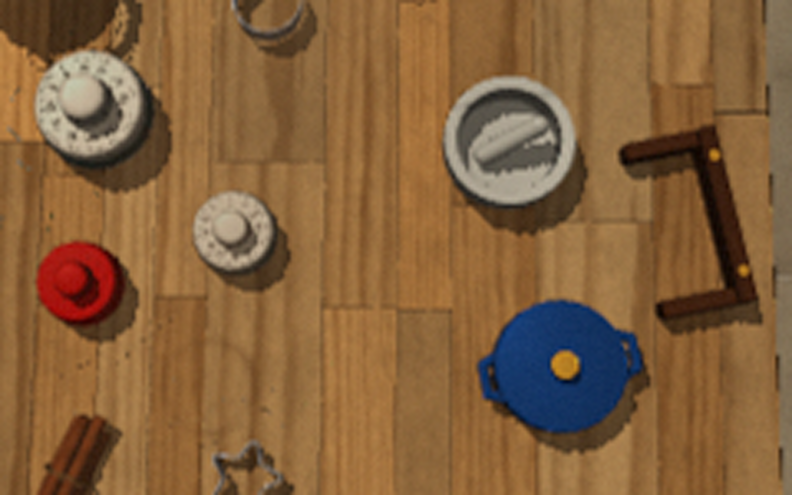

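Timer candidates in the top view are the small cream one (296,200), the big cream one (253,162), the red one (249,215) and the far-left one (73,268). The crop confirms (296,200): it isn't red, it's the smaller of the cream pair (r 32 mm against 44 mm), and it stands before the gap. It also sits about 64 mm off the passage axis, so I'll push it onto the axis first. I'm turning the tool now.

Call:
step_arm([
  [0, 0, 9.8, 0, 0, 0, 36],
  [0, 0, 9.8, 0, 0, 0, 36],
  [0, 0, 9.8, 0, 0, 0, 36],
  [0, 0, 9.8, 0, 0, 0, 36],
  [0, 0, 9.8, 0, 0, 0, 36],
  [0, 0, 9.8, 0, 0, 0, 36],
  [0, 0, 9.8, 0, 0, 0, 36],
  [0, 0, 9.8, 0, 0, 0, 36],
  [0, 0, 9.6, 0, 0, 0, 36],
])

```text
time: 1.23
position: [0.2525, 0.6257, 0.2308]
ee_rot: [0.0, 0.821, 0.571, -0.0]
ft_force: [-0.2, 0.6, -0.8]
grip_width: 0.0362
grasp_force: 0.0
```

```bash
cat >> h.py <<'E'
def goto(x,y,z,d=None):
    """tool-axes shift (50mm units) to world x,y,z ; d=push heading deg (tool -x)"""
    o=get_obs();q=np.array(o["ee_rot"]);M=R.from_quat(q[[1,2,3,0]])
    hd=np.degrees(np.arctan2(-M.as_matrix()[1,0],-M.as_matrix()[0,0]))
    print("t",round(o["time"],2),"pos",np.round(o["position"],4),"head",hd.round(2),"tilt",M.as_matrix()[:,2].round(3),"w",o["grip_width"])
    e=np.array([x,y,z])-o["position"]
    if d is not None:
        rz=-((d-hd+180)%360-180);print("rz now",round(rz,2));M=M*R.from_rotvec([0,0,rz],degrees=True)
    print("shift after turn, units",np.round(M.inv().apply(e)/.05,3))
E
python3 - <<'E'
from m import *
d=np.load("top0.npz");P=d["P"];img=d["img"].astype(int)
Q=P[160:236,406:466];I=img[160:236,406:466]
m=(Q[...,2]>.015)&(Q[...,2]<.06)&(I[...,2]>I[...,0])
n,l,st,_=cv2.connectedComponentsWithStats(m.astype(np.uint8));k=1+np.argmax(st[1:,4]);m=l==k
ang=None
q=Q[m][:,:2];r=cv2.minAreaRect(q.astype(np.float32));print("bay",r,cv2.boxPoints(r))
b=Q[m&(Q[...,2]>.030)][:,:2];vx,vy,x0,y0=cv2.fitLine(b.astype(np.float32),cv2.DIST_HUBER,0,.001,.001).ravel()
r=cv2.minAreaRect(b.astype(np.float32));print("back",r,"line ang",np.degrees(np.arctan2(vy,vx)),cv2.boxPoints(r))
goto(.519,.383,.12,-110)
E
```

```text
bay ((0.5088822841644287, -0.027222663164138794), (0.13756974041461945, 0.07042668759822845), 12.052348136901855) [[ 0.4342609  -0.00714816]
 [ 0.44896632 -0.07602245]
 [ 0.58350366 -0.04729716]
 [ 0.56879824  0.02157713]]
back ((0.5108703970909119, -0.03753171116113663), (0.13704785704612732, 0.050147444009780884), 13.368385314941406) line ang 12.184745 [[ 0.4384059  -0.02898089]
 [ 0.45000055 -0.07776952]
 [ 0.5833349  -0.04608253]
 [ 0.57174027  0.0027061 ]]
t 1.23 pos [0.2525 0.6257 0.2308] head -110.3 tilt [-0.    -0.001 -1.   ] w 0.03617265611354182
rz now -0.3
shift after turn, units [-2.736  6.668  2.218]
```

Call:
step_arm([
  [0, 0, 0, -0.34, 0.83, 0.28, 36],
  [0, 0, 0, -0.34, 0.83, 0.28, 36],
  [0, 0, 0, -0.34, 0.83, 0.28, 36],
  [0, 0, 0, -0.34, 0.83, 0.28, 36],
  [0, 0, 0, -0.34, 0.83, 0.28, 36],
  [0, 0, 0, -0.34, 0.83, 0.28, 36],
  [0, 0, 0, -0.34, 0.83, 0.28, 36],
  [0, 0, 0, -0.34, 0.83, 0.28, 36],
  [0, 0, 0, 0, 0, 0, 36],
])

```text
time: 2.35
position: [0.5209, 0.3798, 0.1181]
ee_rot: [0.001, 0.821, 0.571, -0.001]
ft_force: [0.3, 0.4, 0.3]
grip_width: 0.0359
grasp_force: 0.0
```

```bash
python3 -c "
from h import *
goto(.5195,.383,.006,-109.5)"
```

```text
t 2.35 pos [0.5209 0.3798 0.1181] head -110.36 tilt [ 0.    -0.004 -1.   ] w 0.03589558224622122
rz now -0.86
shift after turn, units [ 0.058 -0.051  2.241]
```

Call:
step_arm([
  [0, 0, -0.9, 0.06, -0.05, 0.5, 36],
  [0, 0, 0, 0, 0, 0.5, 36],
  [0, 0, 0, 0, 0, 0.5, 36],
  [0, 0, 0, 0, 0, 0.4, 36],
  [0, 0, 0, 0, 0, 0.3, 36],
  [0, 0, 0, 0, 0, 0, 36],
])

```text
time: 3.1
position: [0.5162, 0.3881, 0.0083]
ee_rot: [-0.0, 0.815, 0.58, -0.001]
ft_force: [0.8, 0.3, -0.8]
grip_width: 0.0356
grasp_force: 0.0
```

```bash
python3 - <<'E'
from h import *
goto(.4584+.0127,.2081+.0358,.006,-109.5)
s=snap("top");cv2.imwrite("pics/t1.png",cv2.resize(s["img"][110:290,220:460],None,fx=3.3,fy=3.3))
E
```

```text
t 3.1 pos [0.5162 0.3881 0.0083] head -109.08 tilt [-0.002 -0.001 -1.   ] w 0.035611384980819706
rz now 0.42
shift after turn, units [-3.02   0.112  0.05 ]
```

View pics/t1.png

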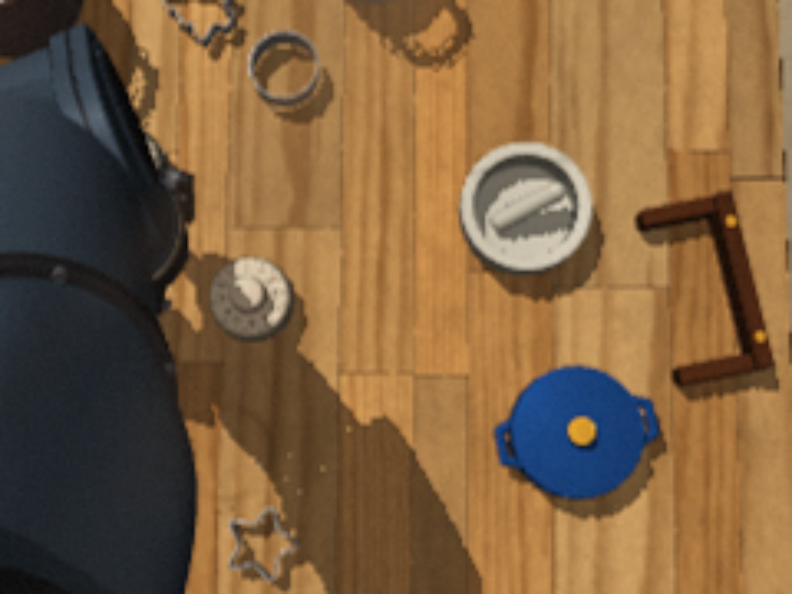

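The timer, at crop (250,297), is untouched, and the fingers are behind it. Starting the first push.

Call:
step_arm([
  [0, 0, 0.4, -0.1, 0.11, 0.04, 36],
  [0, 0, 0, -0.15, 0, 0, 36],
  [0, 0, 0, -0.15, 0, 0, 36],
  [0, 0, 0, -0.15, 0, 0, 36],
  [0, 0, 0, -0.15, 0, 0, 36],
  [0, 0, 0, -0.15, 0, 0, 36],
  [0, 0, 0, -0.15, 0, 0, 36],
  [0, 0, 0, -0.15, 0, 0, 36],
  [0, 0, 0, -0.15, 0, 0, 36],
  [0, 0, 0, 0, 0, 0, 36],
])

```text
time: 4.4
position: [0.5002, 0.3242, 0.0073]
ee_rot: [0.0, 0.817, 0.577, -0.0]
ft_force: [-0.4, 0.3, 0.7]
grip_width: 0.036
grasp_force: 0.0
```

```bash
cat > t.py <<'E'
from m import *
gm=np.array([.4836,.0908]);p=np.array([.2096,-.9778]);nn=np.array([.9778,.2096])
def timer(name=None):
    s=snap("top");P=pts(s);I=s["img"].astype(int)
    # knob+dial: cream, low saturation, at heights .024-.056, off mortar/big timer
    m=(P[...,2]>.024)&(P[...,2]<.056)&(I.max(-1)-I.min(-1)<70)&(P[...,0]>.38)&(P[...,0]<.6)&(P[...,1]<.36)&(P[...,1]>-.06)
    m&=np.hypot(P[...,0]-.5687,P[...,1]-.1097)>.056
    m&=np.hypot(P[...,0]-.3984,P[...,1]-.0719)>.066
    n,l,st,ce=cv2.connectedComponentsWithStats(m.astype(np.uint8))
    for k in range(1,n):
        if st[k,4]<40: continue
        q=P[l==k];c,r=cv2.minEnclosingCircle(q[:,:2].astype(np.float32));kn=q[q[:,2]>.043][:,:2]
        kc=cv2.minEnclosingCircle(kn.astype(np.float32)) if len(kn)>8 else None
        e=np.array(c)-gm
        print("blob px",ce[k].round(),st[k,4],"c",np.round(c,4),"r",round(r,4),"knob",None if kc is None else np.round(kc[0]+(kc[1],),4),"along",(e@p).round(4),"lat",(e@nn).round(4))
    if name:cv2.imwrite(name,cv2.resize(s["img"][110:290,220:460],None,fx=3.3,fy=3.3))
E
python3 - <<'E'
from t import *
timer();goto(.4584+.0127,.2081+.0358,.006,-109.5)
E
```

```text
blob px [437. 194.] 476 c [ 0.5092 -0.0261] r 0.0754 knob None along 0.1197 lat 0.0005
blob px [314. 203.] 203 c [0.4879 0.2779] r 0.0287 knob [0.4874 0.2814 0.0115] along -0.1821 lat 0.0434
t 4.45 pos [0.5003 0.3247 0.0072] head -109.52 tilt [-0. -0. -1.] w 0.036005025935403355
rz now -0.02
shift after turn, units [-1.718 -0.011  0.026]
```

Call:
step_arm([
  [0, 0, 0, -0.16, 0, 0, 36],
  [0, 0, 0, -0.16, 0, 0, 36],
  [0, 0, 0, -0.16, 0, 0, 36],
  [0, 0, 0, -0.16, 0, 0, 36],
  [0, 0, 0, -0.16, 0, 0, 36],
  [0, 0, 0, -0.16, 0, 0, 36],
  [0, 0, 0, -0.16, 0, 0, 36],
  [0, 0, 0, -0.16, 0, 0, 36],
  [0, 0, 0, -0.16, 0, 0, 36],
  [0, 0, 0, 0, 0, 0, 36],
])

```text
time: 5.7
position: [0.4763, 0.2565, 0.0073]
ee_rot: [0.0, 0.817, 0.577, -0.0]
ft_force: [-0.3, 0.8, 0.1]
grip_width: 0.0361
grasp_force: 0.0
```

```bash
python3 - <<'E'
from t import *
timer();goto(.4584+.0127,.2081+.0358,.006,-109.5)
E
```

```text
blob px [437. 194.] 469 c [ 0.5093 -0.025 ] r 0.0754 knob None along 0.1186 lat 0.0009
t 5.75 pos [0.4764 0.257  0.0074] head -109.52 tilt [-0. -0. -1.] w 0.036000984506463864
rz now -0.02
shift after turn, units [-0.282 -0.013  0.027]
```

Call:
step_arm([
  [0, 0, 0, -0.1, 0, 0, 36],
  [0, 0, 0, -0.1, 0, 0, 36],
  [0, 0, 0, 0, 0, 0, 36],
  [0, 0, 0, 0.2, 0, 0, 36],
  [0, 0, 0, 0.6, 0, 0, 36],
  [0, 0, -10.5, 0.6, 0, 0, 36],
  [0, 0, -10.5, 0, 0, 0, 36],
  [0, 0, -10.6, 0, 0, 0, 36],
  [0, 0, 0, 0, 0, 0, 36],
])

```text
time: 6.88
position: [0.4966, 0.3145, 0.0072]
ee_rot: [-0.0, 0.629, 0.778, 0.0]
ft_force: [0.3, -0.0, 0.7]
grip_width: 0.0361
grasp_force: 0.0
```

```bash
python3 - <<'E'
from t import *
timer("pics/t2.png");goto(.4584-.0136,.2081+.0635,.006,-77.9)
E
```

```text
blob px [437. 194.] 476 c [ 0.5091 -0.0249] r 0.075 knob None along 0.1184 lat 0.0007
blob px [346. 214.] 135 c [0.4622 0.1986] r 0.0275 knob None along -0.1099 lat 0.0017
t 6.92 pos [0.4966 0.3144 0.0072] head -78.11 tilt [-0.  0. -1.] w 0.03601589357188343
rz now -0.21
shift after turn, units [-0.62  -1.192  0.025]
```

View pics/t2.png

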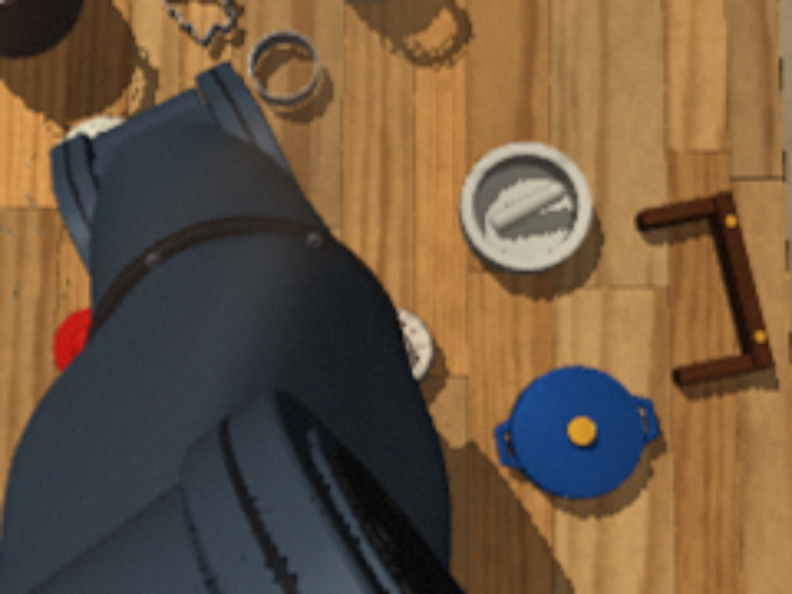

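Call:
step_arm([
  [0, 0, 0, 0, -0.4, 0, 36],
  [0, 0, 0, 0, -0.4, 0, 36],
  [0, 0, 0, 0, -0.39, 0.02, 36],
  [0, 0, 0, 0, 0, 0, 36],
])

```text
time: 7.42
position: [0.437, 0.3014, 0.0062]
ee_rot: [-0.0, 0.63, 0.777, -0.001]
ft_force: [0.2, -0.3, -0.6]
grip_width: 0.0359
grasp_force: 0.0
```

```bash
python3 - <<'E'
from t import *
from scipy.optimize import least_squares
timer("pics/t3.png");goto(.4584-.0136,.2081+.0635,.006,-77.9)
for n in("top","scene"):
    s=snap(n);P=pts(s);I=s["img"].astype(int)
    m=(P[...,2]>.024)&(P[...,2]<.045)&(I.max(-1)-I.min(-1)<70)&(abs(P[...,0]-.46)<.045)&(abs(P[...,1]-.2)<.045)
    q=P[m][:,:2];print(n,len(q))
    if len(q)<15:continue
    h=cv2.convexHull(q.astype(np.float32))[:,0]
    # forward (-y side) rim points only
    f=np.array([q[np.abs(q[:,0]-x)<.0015][:,1].min() for x in np.arange(q[:,0].min()+.002,q[:,0].max()-.002,.002) if (np.abs(q[:,0]-x)<.0015).any()])
    xs=np.array([x for x in np.arange(q[:,0].min()+.002,q[:,0].max()-.002,.002) if (np.abs(q[:,0]-x)<.0015).any()])
    r=least_squares(lambda c:np.hypot(xs-c[0],f-c[1])-.0312,[.458,.206],loss="soft_l1",f_scale=.001)
    e=r.x-gm;print("rim fit",r.x.round(4),"along",(e@p).round(4),"lat",(e@nn).round(4),"res",np.abs(r.fun).max().round(4),q[:,0].min(),q[:,0].max())
E
```

```text
blob px [437. 194.] 465 c [ 0.5094 -0.0253] r 0.0753 knob None along 0.1189 lat 0.0009
blob px [338. 216.] 479 c [0.4591 0.2107] r 0.0315 knob [0.459  0.2106 0.0133] along -0.1224 lat 0.0012
t 7.47 pos [0.4383 0.3018 0.0064] head -78.02 tilt [ 0.  0. -1.] w 0.035903226996972834
rz now -0.12
shift after turn, units [-0.617 -0.     0.008]
top 384
rim fit [0.4589 0.2118] along -0.1235 lat 0.0012 res 0.0011 0.428350477962967 0.48894572300850037
scene 33
rim fit [0.4586 0.1963] along -0.1084 lat -0.0023 res 0.0124 0.4258704246209757 0.45543549151818574
```

View pics/t3.png

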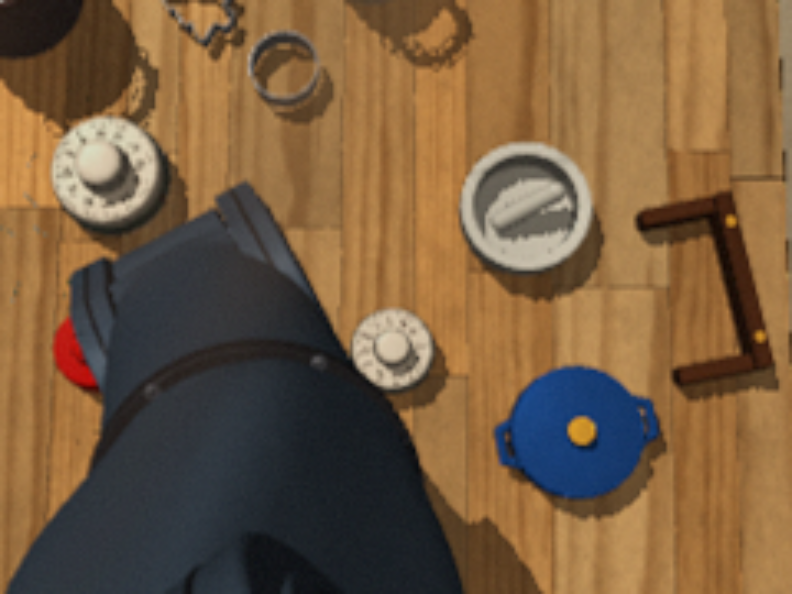

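The timer, at crop (392,348), is only 1 mm off the passage axis and the tool is on the axis. Starting the second push with the fingers at 30 mm.

Call:
step_arm([
  [0, 0, -0.1, -0.2, 0, 0, 30],
  [0, 0, 0, -0.2, 0, 0, 30],
  [0, 0, 0, -0.2, 0, 0, 30],
  [0, 0, 0, -0.16, 0, 0, 30],
  [0, 0, 0, -0.16, 0, 0, 30],
  [0, 0, 0, -0.16, 0, 0, 30],
  [0, 0, 0, -0.16, 0, 0, 30],
  [0, 0, 0, -0.16, 0, 0, 30],
  [0, 0, 0, -0.16, 0, 0, 30],
  [0, 0, 0, 0, 0, 0, 30],
])

```text
time: 8.82
position: [0.4549, 0.2242, 0.0063]
ee_rot: [0.0, 0.628, 0.778, -0.0]
ft_force: [0.4, 1.1, 0.7]
grip_width: 0.0299
grasp_force: 0.0
```

```bash
cat >> t.py <<'E'
def state(s=-.1):
    timer();e=np.array(get_obs()["position"][:2])-gm;print("tcp along",(e@p).round(4),"lat",(e@nn).round(4),get_obs()["ft_force"].round(1))
    g=gm+s*p;goto(g[0],g[1],.006,-77.9)
E
python3 -c "
from t import *
state(-.06)"
```

```text
blob px [437. 193.] 464 c [ 0.5093 -0.0264] r 0.0754 knob None along 0.12 lat 0.0006
tcp along -0.137 lat -0.0 [-0.1  0.6 -0.1]
t 8.88 pos [0.4548 0.2247 0.0063] head -77.83 tilt [-0. -0. -1.] w 0.02997825626024437
rz now 0.07
shift after turn, units [-1.54e+00  1.00e-03  6.00e-03]
```

Call:
step_arm([
  [0, 0, 0, -0.14, 0, 0, 30],
  [0, 0, 0, -0.14, 0, 0, 30],
  [0, 0, 0, -0.14, 0, 0, 30],
  [0, 0, 0, -0.14, 0, 0, 30],
  [0, 0, 0, -0.14, 0, 0, 30],
  [0, 0, 0, 0, 0, 0, 30],
])

```text
time: 9.62
position: [0.4623, 0.1901, 0.0063]
ee_rot: [0.0, 0.628, 0.778, -0.0]
ft_force: [0.6, 0.3, -0.0]
grip_width: 0.03
grasp_force: 0.0
```

```bash
python3 -c "
from t import *
timer('pics/t4.png');state(-.06)
s=snap('scene');cv2.imwrite('pics/s4.png',cv2.resize(s['img'][130:280,190:430],None,fx=3.3,fy=3.3))
a=cv2.imread('pics/t4.png');b=cv2.imread('pics/s4.png');cv2.imwrite('pics/both4.png',np.hstack([cv2.resize(a,(400,300)),cv2.resize(b,(400,250))[:].copy() if 0 else cv2.resize(b,(400,300))]))"
```

```text
blob px [437. 184.] 349 c [ 0.5217 -0.0242] r 0.0635 knob None along 0.1204 lat 0.0132
blob px [437. 184.] 355 c [ 0.5218 -0.0243] r 0.0635 knob None along 0.1206 lat 0.0133
tcp along -0.1023 lat 0.0001 [ 0.  -0.1 -0.6]
t 9.72 pos [0.4622 0.1909 0.0063] head -77.81 tilt [-0.  0. -1.] w 0.02998285320673036
rz now 0.09
shift after turn, units [-0.847 -0.001  0.006]
```

View pics/both4.png

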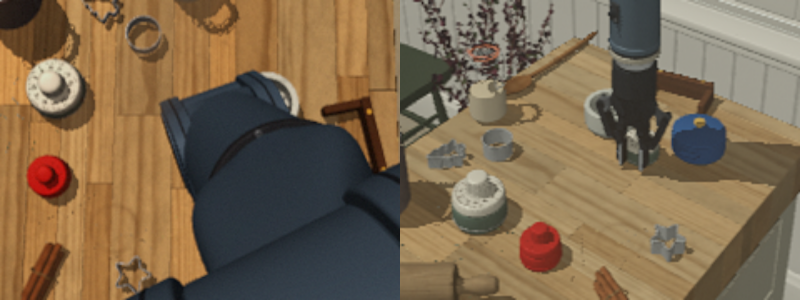

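The scene half shows the fingers, at about (635,155), directly behind the timer, which is heading between the mortar and the pot. The top view is blocked by the arm. Next is a slow push through the gap, watching the force.

Call:
step_arm([
  [0, 0, 0, -0.1, 0, 0, 30],
  [0, 0, 0, -0.1, 0, 0, 30],
  [0, 0, 0, -0.1, 0, 0, 30],
  [0, 0, 0, -0.1, 0, 0, 30],
  [0, 0, 0, -0.1, 0, 0, 30],
  [0, 0, 0, -0.1, 0, 0, 30],
  [0, 0, 0, -0.1, 0, 0, 30],
  [0, 0, 0, -0.1, 0, 0, 30],
])

```text
time: 10.78
position: [0.4707, 0.1515, 0.0063]
ee_rot: [-0.0, 0.628, 0.778, -0.0]
ft_force: [-0.5, 1.2, -0.5]
grip_width: 0.0299
grasp_force: 0.3
```

```bash
python3 -c "
from t import *
state(.0)
s=snap('scene');cv2.imwrite('pics/s5.png',cv2.resize(s['img'][150:230,270:400],None,fx=6,fy=6,interpolation=cv2.INTER_CUBIC))"
```

```text
tcp along -0.0612 lat 0.0001 [-1.  -0.1 -1. ]
t 10.82 pos [0.4708 0.1507 0.0063] head -77.84 tilt [ 0.    -0.001 -1.   ] w 0.030154142669989475
rz now 0.06
shift after turn, units [-1.225 -0.002  0.007]
```

View pics/s5.png

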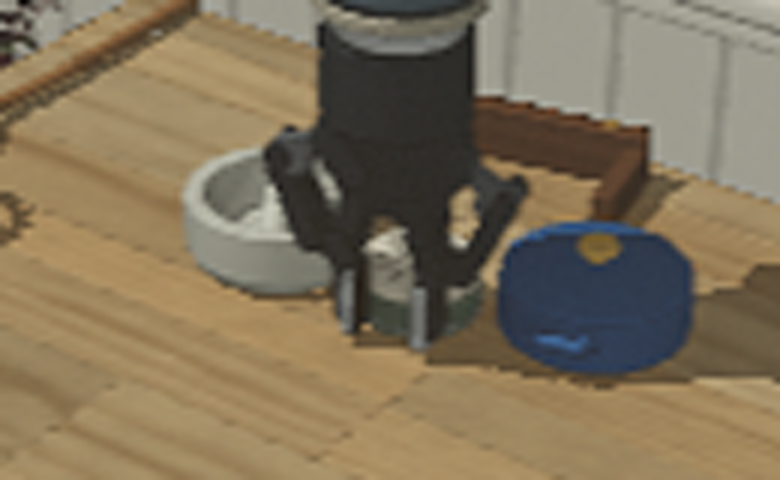

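The timer, at about (425,300), is central at the gap entrance. The finger linkages look wide higher up, so I'll check from the depth map whether they clear the mortar and pot.

```bash
python3 - <<'E'
from t import *
s=snap("scene");P=pts(s);I=s["img"].astype(int)
o=get_obs()["position"];e=P[...,:2]-o[:2];al=e@p;la=e@nn
m=(s["z_map"]>0)&(abs(al)<.03)&(abs(la)<.075)
for z in np.arange(.004,.115,.008):
    k=m&(abs(P[...,2]-z)<.004)
    if k.any():print(round(z,3),k.sum(),"lat",la[k].min().round(4),la[k].max().round(4),"along",al[k].min().round(3),al[k].max().round(3))
E
```

```text
0.004 177 lat -0.0747 0.0739 along -0.03 0.029
0.012 62 lat -0.0747 0.0725 along -0.011 0.03
0.02 82 lat -0.0671 0.0743 along -0.011 0.03
0.028 96 lat -0.0744 0.074 along -0.011 0.029
0.036 69 lat -0.0732 0.0748 along -0.013 0.03
0.044 25 lat -0.0303 0.0601 along -0.012 0.027
0.052 41 lat -0.0474 0.042 along -0.016 0.011
0.06 77 lat -0.0509 0.0458 along -0.015 0.014
0.068 57 lat -0.0551 0.0483 along -0.016 0.015
0.076 64 lat -0.0598 0.0514 along -0.018 0.019
0.084 78 lat -0.0605 0.0566 along -0.019 0.015
0.092 71 lat -0.0657 0.0577 along -0.019 0.008
0.1 100 lat -0.0684 0.0625 along -0.02 0.015
0.108 116 lat -0.0674 0.0607 along -0.024 0.014
```

```bash
python3 - <<'E'
from t import *
s=snap("scene");P=pts(s)
o=get_obs()["position"];e=P[...,:2]-o[:2];al=e@p;la=e@nn
m=(s["z_map"]>0)&(al>-.022)&(al<.007)&(abs(la)<.07)
for z in np.arange(.010,.064,.004):
    k=m&(abs(P[...,2]-z)<.002)
    if k.any():print(round(z,3),k.sum(),"lat",la[k].min().round(4),la[k].max().round(4))
E
```

```text
0.01 9 lat -0.0241 0.0172
0.014 10 lat -0.0284 0.0235
0.018 12 lat -0.0309 0.0231
0.022 12 lat -0.0303 0.0164
0.026 10 lat -0.0308 0.0231
0.03 13 lat -0.0324 0.0224
0.034 16 lat -0.0325 0.0246
0.038 14 lat -0.0314 0.0218
0.042 15 lat -0.0304 0.0229
0.046 6 lat -0.033 0.0146
0.05 16 lat -0.0375 0.0391
0.054 20 lat -0.0454 0.0392
0.058 31 lat -0.0501 0.044
0.062 35 lat -0.0507 0.044
```

Below 46 mm the fingers stay within about ±30 mm and only widen above that, so they clear the 38–40 mm rims. I'll back off 2 mm, raise 4 mm for extra margin, and push on.

Call:
step_arm([
  [0, 0, 0, 0.04, 0, -0.04, 30],
  [0, 0, 0, 0, 0, -0.04, 30],
  [0, 0, 0, -0.1, 0, 0, 30],
  [0, 0, 0, -0.1, 0, 0, 30],
  [0, 0, 0, -0.1, 0, 0, 30],
  [0, 0, 0, -0.1, 0, 0, 30],
  [0, 0, 0, -0.1, 0, 0, 30],
  [0, 0, 0, -0.1, 0, 0, 30],
  [0, 0, 0, -0.1, 0, 0, 30],
])

```text
time: 12.1
position: [0.4777, 0.1192, 0.0103]
ee_rot: [0.0, 0.628, 0.778, 0.0]
ft_force: [-1.0, 1.3, 0.6]
grip_width: 0.0298
grasp_force: 0.7
```

```bash
python3 -c "
from t import *
state(.0)"
```

```text
tcp along -0.0282 lat 0.0001 [0.3 0.2 0.2]
t 12.15 pos [0.4778 0.1184 0.0103] head -77.84 tilt [ 0.    -0.001 -1.   ] w 0.02997869936731542
rz now 0.06
shift after turn, units [-0.565 -0.003  0.086]
```

Timer is past the throat (about +15 mm) and the forces are about 1 N. Continuing.

Call:
step_arm([
  [0, 0, 0, -0.1, 0, 0, 30],
  [0, 0, 0, -0.1, 0, 0, 30],
  [0, 0, 0, -0.1, 0, 0, 30],
  [0, 0, 0, -0.1, 0, 0, 30],
  [0, 0, 0, -0.1, 0, 0, 30],
  [0, 0, 0, -0.1, 0, 0, 30],
  [0, 0, 0, -0.1, 0, 0, 30],
  [0, 0, 0, -0.1, 0, 0, 30],
])

```text
time: 13.15
position: [0.4861, 0.0801, 0.0103]
ee_rot: [0.0, 0.628, 0.778, -0.0]
ft_force: [0.1, 1.1, 0.2]
grip_width: 0.0299
grasp_force: 0.6
```

Call:
step_arm([
  [0, 0, 0, -0.1, 0, 0, 30],
  [0, 0, 0, -0.1, 0, 0, 30],
  [0, 0, 0, -0.1, 0, 0, 30],
  [0, 0, 0, -0.1, 0, 0, 30],
  [0, 0, 0, -0.1, 0, 0, 30],
  [0, 0, 0, -0.1, 0, 0, 30],
  [0, 0, 0, 0, 0, 0, 30],
])

```text
time: 14.02
position: [0.4925, 0.0505, 0.0103]
ee_rot: [0.0, 0.628, 0.778, -0.0]
ft_force: [-1.0, 0.5, -0.6]
grip_width: 0.03
grasp_force: 0.0
```

```bash
python3 -c "
from t import *
state(.0664)
s=snap('scene');t=snap('top')
a=cv2.resize(s['img'][150:230,270:400],(400,246));b=cv2.resize(t['img'][140:270,340:470],(400,400));cv2.imwrite('pics/b6.png',np.hstack([b,np.vstack([a,np.zeros((154,400,3),np.uint8)])]))"
```

```text
blob px [437. 221.] 117 c [ 0.455  -0.0315] r 0.0292 knob None along 0.1136 lat -0.0535
tcp along 0.0409 lat 0.0003 [-0.5 -0.1  0.5]
t 14.07 pos [0.4925 0.0508 0.0103] head -77.82 tilt [ 0. -0. -1.] w 0.02986087983048568
rz now 0.08
shift after turn, units [-0.509 -0.006  0.086]
```

View pics/b6.png

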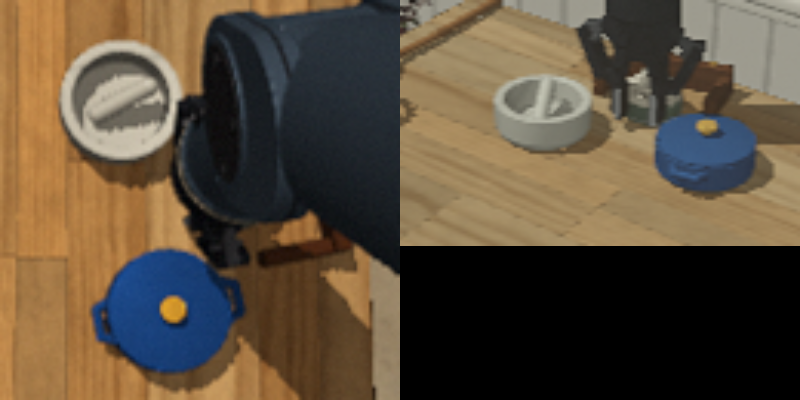

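The timer, at about (650,100), is through the gap and entering the bay ahead of the fingers. Final approach now, gently, watching for contact with the back board.

Call:
step_arm([
  [0, 0, 0, -0.08, 0, 0, 30],
  [0, 0, 0, -0.08, 0, 0, 30],
  [0, 0, 0, -0.08, 0, 0, 30],
  [0, 0, 0, -0.06, 0, 0, 30],
  [0, 0, 0, -0.06, 0, 0, 30],
  [0, 0, 0, -0.04, 0, 0, 30],
  [0, 0, 0, 0, 0, 0, 30],
])

```text
time: 15.05
position: [0.4967, 0.0314, 0.0103]
ee_rot: [0.0, 0.628, 0.778, -0.0]
ft_force: [-0.4, 0.1, -0.0]
grip_width: 0.0301
grasp_force: 0.0
```

Call:
step_arm([
  [0, 0, 0, -0.03, 0, 0, 30],
  [0, 0, 0, -0.03, 0, 0, 30],
  [0, 0, 0, 0, 0, 0, 30],
])

```text
time: 15.42
position: [0.4973, 0.0286, 0.0103]
ee_rot: [0.0, 0.628, 0.778, -0.0]
ft_force: [-1.0, 0.2, -0.3]
grip_width: 0.03
grasp_force: 0.1
```

Call:
step_arm([
  [0, 0, 0, -0.03, 0, 0, 30],
  [0, 0, 0, -0.03, 0, 0, 30],
  [0, 0, 0, 0, 0, 0, 30],
])

```text
time: 15.8
position: [0.498, 0.0255, 0.0103]
ee_rot: [0.0, 0.628, 0.778, -0.0]
ft_force: [0.8, 0.4, 0.5]
grip_width: 0.0302
grasp_force: 0.1
```

Call:
step_arm([
  [0, 0, 0, -0.03, 0, 0, 30],
  [0, 0, 0, 0, 0, 0, 30],
])

```text
time: 16.05
position: [0.4983, 0.0241, 0.0103]
ee_rot: [0.0, 0.628, 0.778, -0.0]
ft_force: [-0.1, 1.2, 0.8]
grip_width: 0.0302
grasp_force: 0.1
```

Call:
step_arm([
  [0, 0, 0, -0.03, 0, 0, 30],
  [0, 0, 0, 0, 0, 0, 30],
])

```text
time: 16.3
position: [0.4985, 0.0231, 0.0103]
ee_rot: [-0.0, 0.628, 0.778, 0.0]
ft_force: [-0.6, 2.2, 0.2]
grip_width: 0.0298
grasp_force: 0.8
```

Call:
step_arm([
  [0, 0, 0, -0.03, 0, 0, 30],
  [0, 0, 0, 0, 0, 0, 30],
])

```text
time: 16.55
position: [0.4986, 0.0227, 0.0103]
ee_rot: [-0.001, 0.627, 0.779, 0.0]
ft_force: [-1.4, 5.5, 1.0]
grip_width: 0.0297
grasp_force: 2.9
```

TCP has stalled at 5.5 N, so the timer is against the board. Retreating straight back, then up and clear of the camera.

Call:
step_arm([
  [0, 0, 0, 0.06, 0, 0, 30],
  [0, 0, 0, 0.15, 0, 0, 30],
  [0, 0, 0, 0.3, 0, 0, 30],
  [0, 0, 0, 0.3, 0, 0, 30],
  [0, 0, 0, 0, 0, -0.4, 30],
  [0, 0, 0, 0, 0, -0.8, 30],
  [0, 0, 0, 0, 0, -0.9, 30],
  [0, 0, 0, 0, 0, -0.9, 30],
])

```text
time: 17.55
position: [0.4898, 0.062, 0.1617]
ee_rot: [-0.0, 0.627, 0.779, -0.0]
ft_force: [0.7, 0.2, 0.3]
grip_width: 0.0299
grasp_force: 0.0
```

Call:
step_arm([
  [0, 0, 0, 0.9, 0, 0, 30],
  [0, 0, 0, 0.9, 0, 0, 30],
  [0, 0, 0, 0.9, 0, 0, 30],
  [0, 0, 0, 0.9, 0, 0, 30],
  [0, 0, 0, 0.9, 0, 0, 30],
  [0, 0, 0, 0.9, 0, 0, 30],
  [0, 0, 0, 0, 0, 0, 30],
  [0, 0, 0, 0, 0, 0, 30],
])

```text
time: 18.55
position: [0.4326, 0.3247, 0.1601]
ee_rot: [0.0, 0.628, 0.779, -0.0]
ft_force: [0.0, -1.2, 0.1]
grip_width: 0.0304
grasp_force: 0.0
```

```bash
python3 -c "
from t import *
timer();print(get_obs()['time'])
t=snap('top');P=pts(t);I=t['img'].astype(int)
e=P[...,:2]-np.array([.5133,-.048]);al=e@p;la=e@nn
m=(P[...,2]>.024)&(P[...,2]<.056)&(al<-.002)&(al>-.08)&(abs(la)<.05)
q=P[m];c,r=cv2.minEnclosingCircle(np.c_[al[m],la[m]].astype(np.float32));print('timer in bay frame',c,r,m.sum(),'zmax',q[:,2].max())
k=m&(P[...,2]>.043);print('knob',cv2.minEnclosingCircle(np.c_[al[k],la[k]].astype(np.float32)))
print([disc(P,0,b,.01,.1) for b in((286,260,318,292),(228,250,264,298),(294,116,322,146))])
cv2.imwrite('pics/fin.png',cv2.resize(t['img'][110:300,220:470],(790,600)))"
```

```text
blob px [433. 196.] 961 c [ 0.5094 -0.0276] r 0.0755 knob [ 0.5056 -0.0154  0.0134] along 0.1212 lat 0.0004
18.6
timer in bay frame (-0.03345406427979469, -0.0011373062152415514) 0.031467996537685394 491 zmax 0.054242309433620184
knob ((-0.03321002051234245, -0.0011329707922413945), 0.013548298738896847)
[None, (array([0.2751, 0.4679]), 0.0098, [array([0.275 , 0.4672]), np.float64(0.008)], 20), (array([0.6847, 0.2977]), 0.0285, [array([0.6844, 0.2983]), np.float64(0.0274)], 112)]
```

View pics/fin.png

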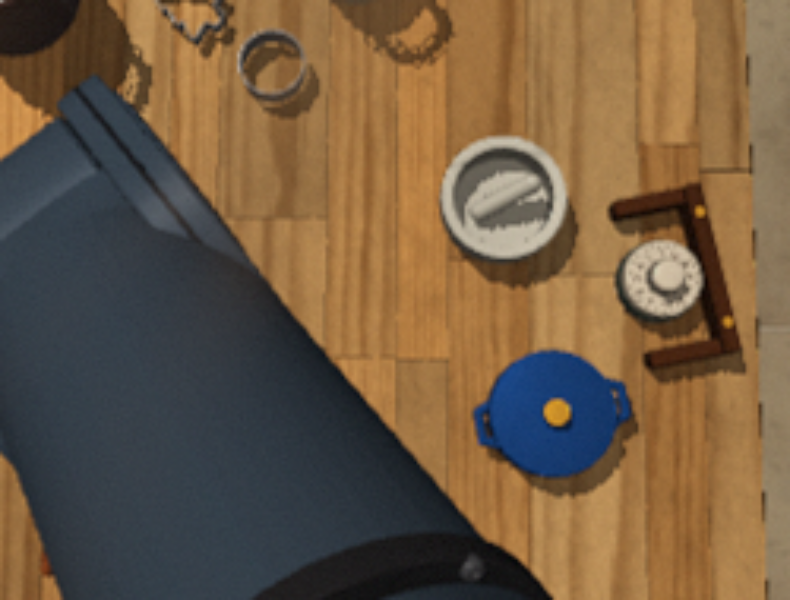

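The timer stands upright in the bay at crop (660,280), at x ≈ -33 mm against a home of -32.5 mm, touching the back board. The round cutter is unmoved. The arm hides the star and the sticks, but it worked nowhere near them. Handing in.

```bash
python3 -c "
from h import *
print(get_obs()['qvel'].round(3),manip.hand_in())"
```

```text
the job is handed in; nothing more can be done
[ 0.011 -0.002 -0.001 -0.001 -0.001  0.    -0.001] None
```

The timer was pushed through the gap and stands upright against the bay's back board, and the job is handed in at about 19 s; the round cutter is unmoved, and the star and sticks were hidden by the arm in the last picture but the arm never worked near them.

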